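# Snap a clamp lock shut in the bench pliers and tray it

### The job

Squeeze the two blue handles of the bench pliers together, gently, until the orange plunger of the clamp lock in the jaws snaps in: the resistance rises to a peak and then gives. Stop squeezing as soon as it gives, because pressing on crushes the lock, and let the handles spring open. Then lift the lock out and set it down upright on the floor of the green tray, without dropping it and without disturbing the other things.

Things in the scene. Friction and masses are not known exactly. Their poses are not given: they have to be found in the camera images.
- pliers: Bench pliers, bolted down, on a green foot plate. Origin on the bench straight below the centre of the nest that holds the lock; z up, x points from the blue handles to the pivot post (26 mm across, 99 mm high, at x = +75). Two steel arms run from the pivot past both sides of the nest (outer faces at y = +-44, 62 to 90 mm high) to the blue grips.
- grip_point (a point): Fixed point on the pliers midway between the two blue grips, at x = -90 from the nest, 78 mm up: straddle both here from above and close along the pliers' y. The grips are upright flats along x (x = -55 to -140), 10 mm thick, from 60 to 92 mm high, nothing below; open, they are 66 mm over their outer faces, 46 mm inside.
- nest (a point): Centre of the nest's floor, 55 mm above the bench. The nest has a 12 mm high cheek at each x side of the lock (1.5 mm clearance each); the lock can slide a few mm along y in it, and lifts straight out.
- handle_l (a joint): Angle of the handle on the +y side about the pivot: 0 rests open, grows as it closes (rad), up to 0.2. A light spring (about 1 to 2 N at the grip) opens it again. 0.1 rad moves the blue grip 16.5 mm at the grip point.
- handle_r (a joint): The same for the handle on the -y side; the two move independently. Its brass jaw pad sits on a set screw left up to 8 mm further in or out each time, so the opening at which the jaws meet the lock and it snaps is not known beforehand: it snaps at some 57 to 38 mm over the grips' outer faces at the grip point.
- lock: Clamp lock, loose in the nest, 0.16 kg: aluminium block 26 (x) x 30 (y) x 36 mm (z), steel tab on top 10 (x) x 24 (y) x 30 mm (z), 66 mm high in all. Origin at the centre of its underside, z up; in the nest its axes lie along the pliers'. The orange plunger is in its -y face, 18 mm up. The tab stands clear above the pliers' arms: grip it across its 10 mm.
- plunger (a joint): How far the orange plunger is in (m): 0 is out (8.3 mm proud), 0.0048 snapped home (3.5 mm proud). Resistance peaks at 30 N near 0.0012 (about 8 to 17 N felt on each blue grip; 1 to 2 N before contact), is nil at 0.0024, from where it snaps home by itself and stays. Beyond it stiffens; at 0.0052 the lock is crushed: some 6 mm of further closing over the grips after the snap.
- tray_green: Shallow steel tray with a green rim and floor, 200 (x) x 150 (y) x 31 mm, floor 4 mm thick; origin at the centre of its underside. A finished lock stands in its +x half, about at x = +55 in the tray's frame; its -x half is free (middle at x = -45).
- tray_red: The same with a red rim and floor, holding a reject lock: not to be used.
- done_lock: Finished lock, of the same size, standing in the green tray; leave it alone.
- reject_lock: Rejected lock standing in the red tray; leave it alone.
- glue: Clear glue bottle, 48 mm across, 120 mm high; leave it alone.
- tape: Roll of paper tape, 90 mm across, 24 mm high; leave it alone.

How it is judged:
On the way, in this order (a step that is already met when the one before it is completed fails the run):
1. the plunger is snapped home while the lock is in the nest (value of joint plunger above 0.0042 m and z of lock in the frame of pliers below 0.064 m and horizontal distance between lock and nest below 0.015 m), for 0.1 s.
2. both handles have sprung open with the lock still in the nest (value of joint each of handle_l, handle_r below 0.02 rad and horizontal distance between lock and nest below 0.015 m), for 0.1 s.
At the end, for the whole second after the job is handed in: The lock stands upright (within 0.15 rad) and at rest on the floor of the green tray, its plunger snapped home (4.2 to 5.2 mm in), and both handles are open (within 0.02 rad) (x of lock in the frame of tray_green between -0.09 and 0.09 m and y of lock in the frame of tray_green between -0.065 and 0.065 m and z of lock in the frame of tray_green below 0.008 m and angle between lock's own z axis and vertical below 0.15 rad and linear speed of lock below 0.02 m/s and value of joint plunger between 0.0042 and 0.0052 m and value of joint each of handle_l, handle_r below 0.02 rad); the robot touches nothing.
It fails at once if the lock is crushed: plunger pressed in beyond 5.2 mm (value of joint plunger above 0.0052 m).
It fails at once if the lock is taken out of the nest before its plunger has snapped (z of lock in the frame of pliers above 0.07 m and value of joint plunger below 0.0038 m).
It fails at once if the lock is dropped: let go more than 20 mm above the green tray's floor (contact force between the fingers and lock below 0.05 N and z of lock in the frame of tray_green above 0.024 m and horizontal distance between lock and tray_green below 0.12 m).
It fails at once if the lock touches the red tray (contact force between lock and tray_red above 0.2 N).
It fails at once if another thing is moved by more than 25 mm (distance of any of done_lock, reject_lock, glue, tape from where it was at the start of the episode above 0.025 m).
It also fails if it takes over 54 s, if anything falls off the work surface, if the arm or the gripper's body presses on something with over 40 N, if the wrist force passes 120 N, or if a joint passes its speed limit or range.

### The arm

A 7-joint arm with a two-finger parallel gripper is mounted at the origin on the work surface. World frame = base frame: x ahead of the robot, y to its left, z up, the work surface at z = 0. Lengths are in m, angles in rad, forces in N, time in s.
With the tool pointing down it reaches from about 0.375 to 0.925 m from the base axis. Payload 3.1 kg.
Tool frame: the origin (TCP) lies between the finger pads; the fingertips stand 8 mm ahead of it and the grasp point (between the pads) lies 11 mm behind it; z points along the fingers, y is the line along which they close (so a half turn about z gives the same grasp; the last joint's range is limited). The gripper opens to 85 mm and grips with 20 to 120 N. Pads are 22 mm wide; open, the fingers measure 114 mm over their backs; the gripper's body (76 mm by 85 mm) begins 54 mm behind the grasp point. The pads swing forward as they close: fully open they stand 13 mm farther back than shut.
Start: joints at [-0.098, 0.383, 0.044, 1.598, -0.018, 1.161, -0.05], TCP at [0.65, 0, 0.239] pointing down, gripper open.
Joint ranges: [-2.61, 2.61], [-0.41, 2.15], [-1.48, 1.57], [0, 2.5], [-1.57, 4.71], [0.05, 1.97], [-2.85, 2.85]. Speed limits (rad/s): [2.79, 2.79, 3.14, 3.14, 3.14, 3.14, 3.14].

### API

Orientations are given as a rotation vector (axis times angle).
In Python, from bench import manip gives the robot as it stands. The module is installed in compiled form; this text tells all that it offers.
- The arm moves only by the shell command python3 -m inch FILE [FORCE], which reads ROWS from the file FILE. ROWS is a JSON list that holds a single list of rows (three levels of brackets), with 1 to 12 rows, each of 7 numbers: a rotation vector rx, ry, rz in a scale on which 1.0 is 2 pi rad, then dx, dy, dz in fractions of the full range, 1 being 30 cm, then the finger opening in m; each row is the pose to reach, as a shift and turn from the pose commanded when the command began, along the tool's axes at that moment; what a row does not reach only later rows make up. A row lasts 1/10 s, in which the tool goes at most 0.05 m and 0.15 rad, less where a joint would pass 70% of its speed; a pose out of reach is approached as far as the arm can. The fingers move at their own pace and stop on an object; FORCE is the grip in N (left out, the last holds). Time passes only in rows, so rows that do not move let the fingers close. It prints the time, the measured TCP pose, the force, the opening and the grip force at its end. No shift or turn number may pass 1 either way. Input that does not fit is refused with a message, and nothing moves.
- manip.get_state(): the state, without advancing time (a new reading comes with each control period).
- manip.snapshot(name): name is "scene" or "side" or "wrist"; returns a dict with "color" (400x640x3 uint8, red, green, blue), "fx", "fy", "cx", "cy" (pixels), "position" and "orientation" of the camera in the world. Camera axes: x right, y down, z forward; pixel columns grow to the right and rows downward; lengths in m; the calibration is good to about 2 mm. The wrist camera is an equidistant fisheye: a pixel r from the principal point sees the ray r / f radians off the axis. A picture is of the moment at which its call begins. There is no depth.
- manip.finish_job(): hands the job in; it is judged then, once.
The state is a dict: "clock": time; "qpos": joint angles; "joint_velocities": joint speeds; "joint_efforts": joint torques, N m; "tcp_pos": TCP position; "tcp_rot": TCP orientation; "ft_force": force on the tool from outside, world axes, zero at the start; "torque": the same for the moment, N m; "grip_width": finger opening in m; "grip_force": force on a finger pad.
Only numpy, scipy, OpenCV 4.12 (cv2) and the standard library are available. Lean on these libraries where they do the work, as an engineer would, in place of code of your own. Each camera call takes 0.05 s, during which the arm holds its last target. There are 200 camera calls.

## Working session

There is one attempt and no reset: what is moved stays moved. The work goes in short steps, Python scripts to look and compute and a shell command to move; the robot and the scene stay as the last step left them, time stands still between calls to the robot, and variables do not carry over. Pictures are saved under pics/ and viewed, at most 12 in all, crops included, and the job is handed in when it is done.

```bash
mkdir -p pics && cat > h.py <<'E'
import numpy as np, cv2, pickle
from bench import manip
from scipy.spatial.transform import Rotation as R
def snap(name,fn):
    s=manip.snapshot(name); pickle.dump(s,open(f'pics/{fn}.pkl','wb'))
    cv2.imwrite(f'pics/{fn}.png',cv2.cvtColor(s['color'],cv2.COLOR_RGB2BGR)); return s
def load(fn): return pickle.load(open(f'pics/{fn}.pkl','rb'))
def rot(o):
    o=np.array(o,float)
    if o.shape==(3,3): return o
    return R.from_rotvec(o).as_matrix() if o.size==3 else R.from_quat(o).as_matrix()
def ray(s,u,v,fish=False):
    x=(u-s['cx'])/s['fx']; y=(v-s['cy'])/s['fy']
    if fish:
        r=np.hypot(x,y); d=np.array([np.sin(r)*x/r,np.sin(r)*y/r,np.cos(r)])
    else:
        d=np.array([x,y,1.]); d/=np.linalg.norm(d)
    return np.array(s['position']),rot(s['orientation'])@d
def atz(s,u,v,z,fish=False):
    p,d=ray(s,u,v,fish); return p+d*(z-p[2])/d[2]
def tri(*rs):
    A=0;b=0
    for p,d in rs:
        M=np.eye(3)-np.outer(d,d);A=A+M;b=b+M@p
    x=np.linalg.solve(A,b)
    return x,[np.linalg.norm((np.eye(3)-np.outer(d,d))@(x-p)) for p,d in rs]
E
python3 - <<'E'
from h import *
for n in ['scene','side','wrist']:
    s=snap(n,n+'0'); print(n,s['fx'],s['cx'],s['cy'],s['position'],s['orientation'])
st=manip.get_state(); print({k:np.round(v,3) for k,v in st.items()})
E
```

```text
scene 395.97255839350197 315.8808237102825 195.85023513904804 [ 1.24569656 -0.39240885  0.56949121] [-1.92814481 -1.11404335  0.56241252]
side 426.4402978117429 329.7173358172092 200.2684118363234 [0.26497718 0.68059339 0.54672436] [-0.60930039  2.48257254 -1.3742933 ]
wrist 309.70691628693146 322.4062766387918 196.59660814719373 [0.6492733  0.07558939 0.37320682] [ 2.84245319e+00  1.51233293e-04 -1.95994173e-03]
{'clock': np.float64(0.15), 'qpos': array([-0.098,  0.384,  0.044,  1.599, -0.018,  1.161, -0.05 ]), 'joint_velocities': array([-0.002, -0.003,  0.001, -0.004,  0.   , -0.002,  0.001]), 'joint_efforts': array([ 2.0000e-03, -4.3405e+01,  1.0270e+00, -2.4998e+01,  1.1000e-02,
        7.0000e-03,  0.0000e+00]), 'tcp_pos': array([ 0.649, -0.   ,  0.238]), 'tcp_rot': array([-2.220e+00, -2.221e+00,  2.000e-03]), 'ft_force': array([0.238, 0.123, 0.066]), 'torque': array([-0.015, -0.002,  0.033]), 'grip_force': np.float64(0.0), 'grip_width': np.float64(0.085)}
```

View pics/scene0.png

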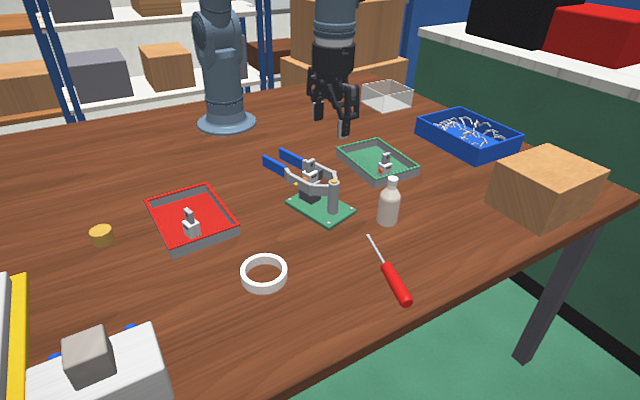

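View pics/side0.png

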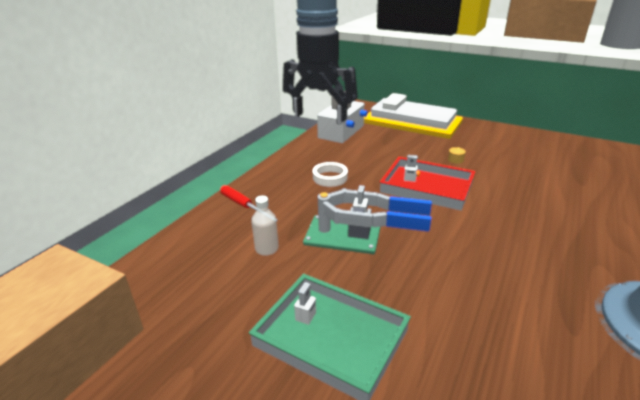

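View pics/wrist0.png

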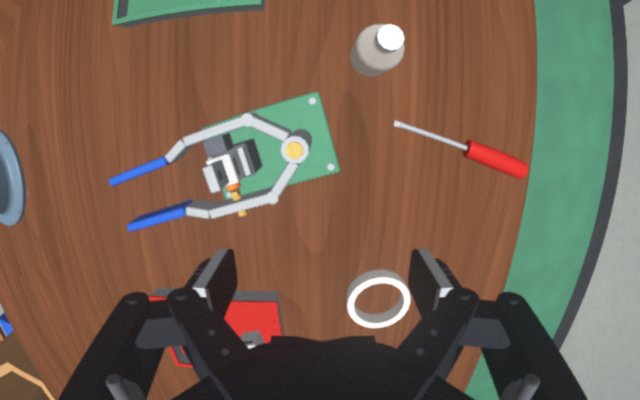

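The pictures show the pliers' pivot cap at wrist (294,150), scene (334,182) and side (324,197), and the lock tab near wrist (216,176). The blue grips' outer ends are at wrist (110,183) and (130,228). The green tray is at the top of the wrist view (scene 378,160; side 330,333), and the tape, red tray and glue stand clear of the pliers.

```bash
python3 - <<'E'
from h import *
w,s,d=load('wrist0'),load('scene0'),load('side0')
print('pivot tri',tri(ray(w,294,150,1),ray(s,334,182),ray(d,324,196)))
P=atz(w,294,150,.099,1)
print('pivot',P)
a=atz(w,110,181,.092,1);b=atz(w,129,226,.092,1);print('grip ends',a,b,np.linalg.norm(a-b))
m=(a+b)/2; v=P-m; print('len',np.linalg.norm(v[:2]),'yaw',np.degrees(np.arctan2(v[1],v[0])))
x=v[:2]/np.linalg.norm(v[:2]); print('nest',P[:2]-.075*x,'grip',P[:2]-.165*x)
# green tray corners side view rim z .031 ; scene
for n,c in (('side',[(304,277),(410,320),(365,389),(252,332)]),('scene',[(378,138),(420,164),(379,184),(337,152)])):
    q=np.array([atz(load(n+'0'),*p,.031) for p in c]); print(n,q.round(3).tolist(),q.mean(0),[np.linalg.norm(q[i]-q[i-1]).round(3) for i in range(4)])
print('done_lock tab top',tri(ray(d,305,285),ray(s,387,153)))
# crops for detail
A=cv2.resize(cv2.cvtColor(s['color'],4)[130:240,255:405],None,fx=4,fy=4,interpolation=2)
B=cv2.resize(cv2.cvtColor(d['color'],4)[170:270,300:440],None,fx=4,fy=4,interpolation=2)
E
```

```text
pivot tri (array([0.62332781, 0.03361251, 0.09470858]), [np.float64(0.00044807947096918107), np.float64(0.0008905909319709809), np.float64(0.0009593445021448289)])
pivot [0.62348815 0.0346313  0.099     ]
grip ends [0.41192157 0.00699918 0.092     ] [ 0.42830659 -0.04629538  0.092     ] 0.05575642744547167
len 0.21049291384407073 yaw 14.943597603959306
nest [0.55102464 0.01529119] grip [ 0.46406843 -0.00791693]
side [[0.574, 0.199, 0.031], [0.375, 0.208, 0.031], [0.389, 0.351, 0.031], [0.582, 0.342, 0.031]] [0.48011852 0.27522086 0.031     ] [np.float64(0.143), np.float64(0.199), np.float64(0.143), np.float64(0.192)]
scene [[0.393, 0.348, 0.031], [0.578, 0.35, 0.031], [0.604, 0.186, 0.031], [0.409, 0.186, 0.031]] [0.49604969 0.26718997 0.031     ] [np.float64(0.163), np.float64(0.185), np.float64(0.166), np.float64(0.195)]
done_lock tab top (array([0.53970065, 0.25506888, 0.0722738 ]), [np.float64(0.0020870510460769824), np.float64(0.002087051046076881)])
```

The rows are not in the units I measure in: shifts go in shares of 30 cm and turns go in shares of 2 pi rad. I convert before sending: -0.186 m is -0.62, -0.15 m is -0.5, 1.309 rad is 0.2083.

```bash
echo '[[[0, 0, 0.0239, -0.0067, -0.1, 0, 0.085], [0, 0, 0.0477, -0.0133, -0.2, 0, 0.085], [0, 0, 0.0716, -0.02, -0.3, 0, 0.085], [0, 0, 0.0955, -0.0267, -0.4, 0, 0.085], [0, 0, 0.1194, -0.0267, -0.5, 0, 0.085], [0, 0, 0.1432, -0.0267, -0.62, 0, 0.085], [0, 0, 0.1671, -0.0267, -0.62, 0, 0.085], [0, 0, 0.191, -0.0267, -0.62, 0, 0.085], [0, 0, 0.2083, -0.0267, -0.62, 0, 0.085], [0, 0, 0.2083, -0.0267, -0.62, 0, 0.085], [0, 0, 0.2083, -0.0267, -0.62, 0, 0.085]]]' > rows.txt && python3 -m inch rows.txt && python3 - <<'E'
from h import *
snap('wrist','wrist1')
E
```

```text
clock: 1.25
tcp_pos: [0.4638, -0.008, 0.2391]
tcp_rot: [-3.114, -0.414, 0.001]
ft_force: [0.1, 0.7, -0.3]
grip_width: 0.0852
grip_force: 0.0
```

View pics/wrist1.png

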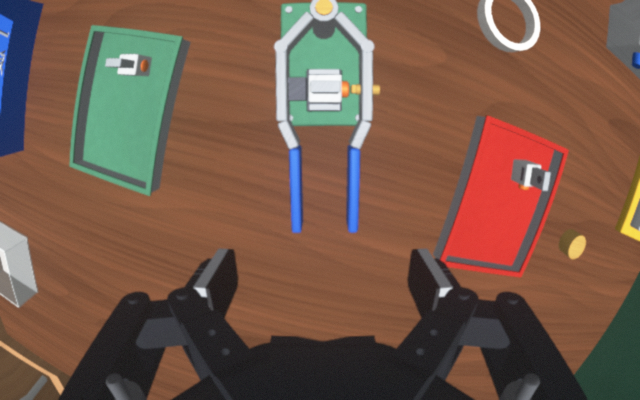

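In wrist1 the pliers stand almost square to the tool. The pivot cap is at (324,8), the grips run from about (295,148) to (296,231) and from (355,148) to (353,231), and the lock is around (323,90). The green tray is on the left with its finished lock at (130,65), and the red tray is on the right.

```bash
python3 - <<'E'
from h import *
w0,w1,s,d=[load(n) for n in('wrist0','wrist1','scene0','side0')]
def blues(im,roi):
    h=cv2.cvtColor(im['color'],cv2.COLOR_RGB2HSV); m=cv2.inRange(h,(105,150,60),(130,255,255))
    z=np.zeros_like(m);r=roi;z[r[1]:r[3],r[0]:r[2]]=m[r[1]:r[3],r[0]:r[2]]
    n,l,st,c=cv2.connectedComponentsWithStats(z)
    return [(cv2.boxPoints(cv2.minAreaRect(np.argwhere(l==i)[:,::-1].astype(np.float32))).round(1).tolist(),st[i,4]) for i in range(1,n) if st[i,4]>60]
for b in blues(w0,(90,120,260,260)):print('w0',b)
for b in blues(w1,(260,120,400,260)):print('w1',b)
print('pivot',tri(ray(w0,294,150,1),ray(w1,324,8,1),ray(s,334,182),ray(d,324,196)),atz(w1,324,8,.099,1))
for u0,u1 in (((110,182),(296,229)),((129,227),(353,229))): print('end',tri(ray(w0,*u0,1),ray(w1,*u1,1)))
# rough tray corners in w1, z .031
c=[(93,27),(187,38),(152,194),(70,163)]
q=np.array([atz(w1,*p,.031,1) for p in c]);print(q.round(3).tolist(),q.mean(0),[np.linalg.norm(q[i]-q[i-1]).round(3) for i in range(4)])
# composite: zoom of lock, nest
C=[cv2.resize(cv2.cvtColor(a['color'],4)[y:y+70,x:x+100],(400,280),interpolation=2) for a,x,y in((w1,275,60),(w0,180,120),(s,270,140),(d,310,175))]
cv2.imwrite('pics/comp.png',np.vstack([np.hstack(C[:2]),np.hstack(C[2:])]))
E
```

```text
w0 ([[108.0999984741211, 178.0], [163.8000030517578, 156.39999389648438], [166.6999969482422, 163.89999389648438], [111.0, 185.60000610351562]], np.int32(459))
w0 ([[126.0, 221.8000030517578], [183.39999389648438, 203.1999969482422], [186.8000030517578, 213.8000030517578], [129.39999389648438, 232.39999389648438]], np.int32(587))
w1 ([[289.3999938964844, 148.1999969482422], [299.6000061035156, 147.89999389648438], [301.20001220703125, 231.0], [291.1000061035156, 231.1999969482422]], np.int32(808))
w1 ([[346.8999938964844, 230.89999389648438], [349.0, 147.89999389648438], [359.1000061035156, 148.1999969482422], [357.0, 231.1999969482422]], np.int32(821))
pivot (array([0.62328294, 0.0337481 , 0.09473503]), [np.float64(0.0003140259935373018), np.float64(0.00026312799494723266), np.float64(0.0009072014998349708), np.float64(0.0010146930690014776)]) [0.62193089 0.0336768  0.099     ]
end (array([0.41411947, 0.00619227, 0.09461245]), [np.float64(0.0003746617903320161), np.float64(0.00037466179033206724)])
end (array([ 0.42709198, -0.04863366,  0.09054971]), [np.float64(0.0005201408864069285), np.float64(0.0005201408864069528)])
[[0.583, 0.342, 0.031], [0.579, 0.186, 0.031], [0.381, 0.197, 0.031], [0.388, 0.352, 0.031]] [0.48266581 0.26921405 0.031     ] [np.float64(0.195), np.float64(0.156), np.float64(0.199), np.float64(0.155)]
```

View pics/comp.png

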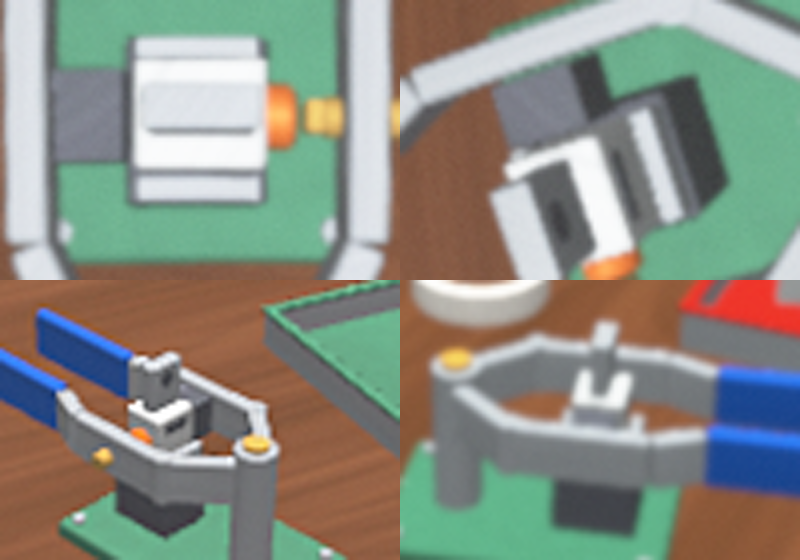

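The crops show the lock upright in the nest, with its tab top centred at wrist1 (325,86.6) and the plunger facing the brass pad with a small gap. I'll work out the pliers' frame from these.

```bash
python3 - <<'E'
from h import *
w0,w1,s,d=[load(n) for n in('wrist0','wrist1','scene0','side0')]
P=np.array([.6228,.0338])
T=atz(w1,325,86.6,.121,1);print('tab',T, tri(ray(w1,325,86.6,1),ray(s,300+9,140+22/1)),)
print('w0 px check tab',atz(w0,211.5,178,.121,1))
far=(atz(w1,296.1,231.1,.092,1)+atz(w1,352,231,.092,1))/2;near=(atz(w1,294.5,148,.092,1)+atz(w1,354,148,.092,1))/2
print(far,near,np.linalg.norm(far-near))
for q in(far,near,T):
    v=P-q[:2];print(np.linalg.norm(v),np.degrees(np.arctan2(v[1],v[0])))
for r,u in((190,(291.5,300.5,348,358.2)),):
    q=[atz(w1,x,r,.092,1) for x in u];print([np.linalg.norm(q[i]-q[0]).round(4) for i in range(4)],(q[0]+q[3])/2)
# foot plate edges direction in w1
E=[atz(w1,*p,.006,1) for p in((279,125),(367,125))];v=E[1]-E[0];print('plate',np.degrees(np.arctan2(v[1],v[0]))+90)
E
```

```text
tab [0.55068745 0.0137289  0.121     ] (array([0.550377  , 0.01256883, 0.1147901 ]), [np.float64(0.0013721015951006635), np.float64(0.001372101595100764)])
w0 px check tab [0.55185436 0.01481209 0.121     ]
[ 0.41828795 -0.02162867  0.092     ] [ 4.98029873e-01 -1.40175002e-04  9.20000000e-02] 0.08258649451419789
0.21189033570270693 15.16450542054162
0.12930398299523244 15.217481383610815
0.07485365196278637 15.553487528122705
[np.float64(0.0), np.float64(0.0086), np.float64(0.0537), np.float64(0.0634)] [ 0.45940171 -0.01124168  0.092     ]
plate 15.14011828845932
```

Scaled: 0.174 m is 0.58, 0.165 m is 0.55.

```bash
echo '[[[0, 0, 0, -0.0017, 0.005, 0.1333, 0.085], [0, 0, 0, -0.0017, 0.005, 0.2667, 0.085], [0, 0, 0, -0.0017, 0.005, 0.3667, 0.085], [0, 0, 0, -0.0017, 0.005, 0.4333, 0.085], [0, 0, 0, -0.0017, 0.005, 0.5, 0.085], [0, 0, 0, -0.0017, 0.005, 0.55, 0.085], [0, 0, 0, -0.0017, 0.005, 0.58, 0.085], [0, 0, 0, -0.0017, 0.005, 0.58, 0.085]]]' > rows.txt && python3 -m inch rows.txt 20 && python3 - <<'E'
from h import *
snap('wrist','wrist2')
E
```

```text
clock: 2.1
tcp_pos: [0.4629, -0.0096, 0.0641]
tcp_rot: [-3.114, -0.411, 0.005]
ft_force: [-0.3, -0.2, -0.1]
grip_width: 0.0849
grip_force: 0.0
```

View pics/wrist2.png

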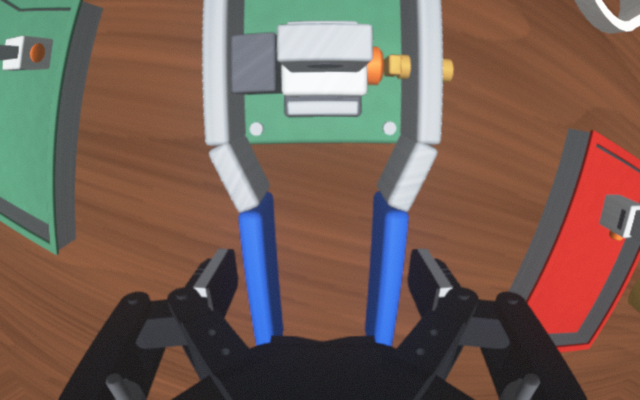

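The fingers straddle both blue grips evenly, with the grips at about (260,290) and (390,290). Now I close to just above the earliest possible snap.

```bash
echo '[[[0, 0, 0, 0, 0, 0, 0.07], [0, 0, 0, 0, 0, 0, 0.066], [0, 0, 0, 0, 0, 0, 0.063], [0, 0, 0, 0, 0, 0, 0.061], [0, 0, 0, 0, 0, 0, 0.060], [0, 0, 0, 0, 0, 0, 0.060]]]' > rows.txt && python3 -m inch rows.txt 20; for i in 1 2; do :; done; echo '[[[0, 0, 0, 0, 0, 0, 0.059], [0, 0, 0, 0, 0, 0, 0.059]]]' > rows.txt && python3 -m inch rows.txt; echo '[[[0, 0, 0, 0, 0, 0, 0.058], [0, 0, 0, 0, 0, 0, 0.058]]]' > rows.txt && python3 -m inch rows.txt
```

```text
clock: 2.75
tcp_pos: [0.4646, -0.0096, 0.0657]
tcp_rot: [3.115, 0.41, 0.002]
ft_force: [0.2, -0.3, 2.6]
grip_width: 0.0601
grip_force: 1.2
clock: 2.95
tcp_pos: [0.4645, -0.0096, 0.0655]
tcp_rot: [3.115, 0.41, 0.002]
ft_force: [1.7, -0.1, 1.8]
grip_width: 0.059
grip_force: 1.4
clock: 3.15
tcp_pos: [0.4643, -0.0095, 0.0656]
tcp_rot: [-3.115, -0.409, -0.001]
ft_force: [-0.0, 0.5, 4.8]
grip_width: 0.058
grip_force: 4.2
```

```bash
echo '[[[0, 0, 0, 0, 0, 0, 0.0572], [0, 0, 0, 0, 0, 0, 0.0572]]]' > rows.txt && python3 -m inch rows.txt; echo '[[[0, 0, 0, 0, 0, 0, 0.0564], [0, 0, 0, 0, 0, 0, 0.0564]]]' > rows.txt && python3 -m inch rows.txt
```

```text
clock: 3.35
tcp_pos: [0.4642, -0.0094, 0.0657]
tcp_rot: [-3.114, -0.409, -0.001]
ft_force: [-0.5, -0.2, 6.6]
grip_width: 0.0571
grip_force: 6.3
clock: 3.55
tcp_pos: [0.4642, -0.0094, 0.0659]
tcp_rot: [-3.114, -0.409, -0.0]
ft_force: [-0.8, 0.6, 8.0]
grip_width: 0.0567
grip_force: 7.8
```

```bash
echo '[[[0, 0, 0, 0, 0, 0, 0.0556], [0, 0, 0, 0, 0, 0, 0.0556]]]' > rows.txt && python3 -m inch rows.txt; echo '[[[0, 0, 0, 0, 0, 0, 0.0548], [0, 0, 0, 0, 0, 0, 0.0548]]]' > rows.txt && python3 -m inch rows.txt
```

```text
clock: 3.75
tcp_pos: [0.4641, -0.0094, 0.0661]
tcp_rot: [-3.114, -0.409, -0.0]
ft_force: [-2.0, -0.1, 9.4]
grip_width: 0.0558
grip_force: 8.3
clock: 3.95
tcp_pos: [0.464, -0.0095, 0.0662]
tcp_rot: [-3.114, -0.409, 0.0]
ft_force: [-2.9, -0.0, 10.9]
grip_width: 0.0544
grip_force: 7.2
```

```bash
echo '[[[0, 0, 0, 0, 0, 0, 0.0540], [0, 0, 0, 0, 0, 0, 0.0540]]]' > rows.txt && python3 -m inch rows.txt; echo '[[[0, 0, 0, 0, 0, 0, 0.0533], [0, 0, 0, 0, 0, 0, 0.0533]]]' > rows.txt && python3 -m inch rows.txt
```

```text
clock: 4.15
tcp_pos: [0.464, -0.0094, 0.0659]
tcp_rot: [-3.114, -0.41, -0.0]
ft_force: [-0.8, -0.2, 4.3]
grip_width: 0.0538
grip_force: 3.3
clock: 4.35
tcp_pos: [0.4638, -0.0092, 0.0652]
tcp_rot: [-3.114, -0.411, 0.0]
ft_force: [-0.6, -1.0, 2.8]
grip_width: 0.0533
grip_force: 1.5
```

```bash
echo '[[[0, 0, 0, 0, 0, 0, 0.0527], [0, 0, 0, 0, 0, 0, 0.0527], [0, 0, 0, 0, 0, 0, 0.0527]]]' > rows.txt && python3 -m inch rows.txt; python3 - <<'E'
from h import *
s=snap('wrist','wrist3')
a=cv2.cvtColor(s['color'],4)[0:150,190:460]; cv2.imwrite('pics/w3c.png',cv2.resize(a,None,fx=2.9,fy=2.9,interpolation=2))
E
```

```text
clock: 4.65
tcp_pos: [0.4637, -0.0094, 0.0651]
tcp_rot: [-3.114, -0.411, 0.001]
ft_force: [0.4, 1.2, 0.9]
grip_width: 0.0529
grip_force: 1.6
```

View pics/w3c.png

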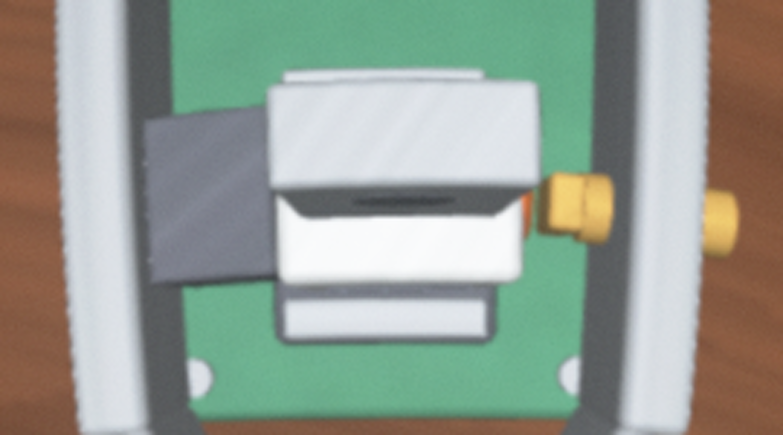

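The plunger now shows only as a sliver at (527,215), with a gap to the brass pad at (545,205), so it has snapped. I open gently, hold, then rise.

Scaled: -0.14 m is -0.4667, -0.06 m is -0.2.

```bash
echo '[[[0, 0, 0, 0, 0, 0, 0.056], [0, 0, 0, 0, 0, 0, 0.060], [0, 0, 0, 0, 0, 0, 0.064], [0, 0, 0, 0, 0, 0, 0.068], [0, 0, 0, 0, 0, 0, 0.075], [0, 0, 0, 0, 0, 0, 0.085], [0, 0, 0, 0, 0, 0, 0.085], [0, 0, 0, 0, 0, -0.0667, 0.085], [0, 0, 0, 0, 0, -0.2, 0.085], [0, 0, 0, 0, 0, -0.3333, 0.085], [0, 0, 0, 0, 0, -0.4667, 0.085], [0, 0, 0, 0, 0, -0.4667, 0.085]]]' > rows.txt && python3 -m inch rows.txt; python3 - <<'E'
from h import *
s=snap('wrist','wrist4')
a=cv2.cvtColor(s['color'],4)[0:240,200:440]; cv2.imwrite('pics/w4c.png',cv2.resize(a,None,fx=2.5,fy=2.5,interpolation=2))
E
```

```text
clock: 5.9
tcp_pos: [0.4687, -0.0094, 0.2115]
tcp_rot: [3.114, 0.41, 0.021]
ft_force: [0.8, 0.6, 0.0]
grip_width: 0.085
grip_force: 0.0
```

View pics/w4c.png

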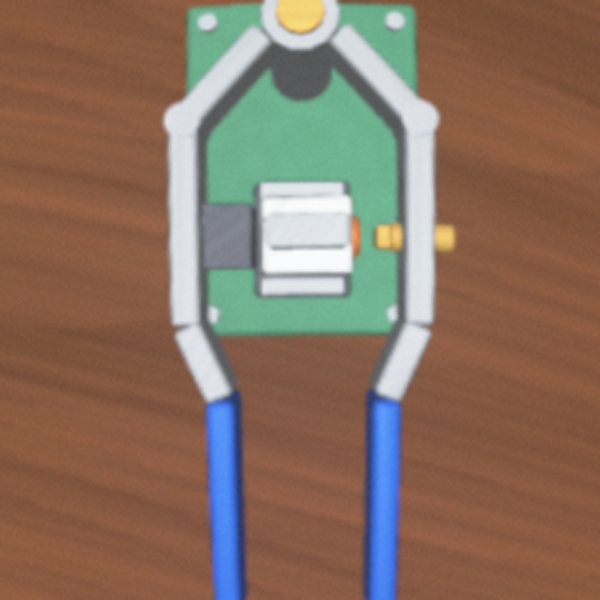

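The handles are open again, with both arms symmetric. The lock sits upright in the nest, its tab top centred at full-image (323.4,92.4), and the plunger is nearly flush.

```bash
python3 - <<'E'
from h import *
s=load('wrist4');st=manip.get_state()
T=atz(s,323.4,92.4,.121,1);print(T, st['clock'],st['tcp_pos'],st['tcp_rot'])
c=st['tcp_pos'];Rm=R.from_rotvec(st['tcp_rot']).as_matrix();print(Rm.round(4)); print('cam',s['position'])
N=np.array([.5504,.0141,.104]); print('tool delta nest',Rm.T@(N-c),'tab',Rm.T@(np.r_[T[:2],.104]-c))
E
```

```text
[0.55093581 0.01209655 0.121     ] 5.95 [ 0.46664976 -0.00944824  0.20874545] [3.11467185 0.40990332 0.01269017]
[[ 0.9659  0.2587  0.008 ]
 [ 0.2587 -0.966   0.001 ]
 [ 0.008   0.0011 -1.    ]]
cam [0.53919725 0.01034416 0.34772133]
tool delta nest [ 0.0861499  -0.00119278  0.1054372 ] tab [0.08614911 0.00088108 0.10543946]
```

Scaled: 0.09 m is 0.3, 0.06 m is 0.2, -1.571 rad is -0.25.

```bash
echo '[[[0, 0, -0.0239, 0.1, 0.0033, 0, 0.05], [0, 0, -0.0477, 0.2, 0.0033, 0, 0.05], [0, 0, -0.0716, 0.3, 0.0033, 0, 0.05], [0, 0, -0.0955, 0.3, 0.0033, 0, 0.05], [0, 0, -0.1194, 0.3, 0.0033, 0, 0.05], [0, 0, -0.1432, 0.3, 0.0033, 0, 0.05], [0, 0, -0.1671, 0.3, 0.0033, 0, 0.05], [0, 0, -0.191, 0.3, 0.0033, 0, 0.05], [0, 0, -0.2149, 0.3, 0.0033, 0, 0.05], [0, 0, -0.2387, 0.3, 0.0033, 0, 0.05], [0, 0, -0.25, 0.3, 0.0033, 0, 0.05], [0, 0, -0.25, 0.3, 0.0033, 0, 0.05]]]' > rows.txt && python3 -m inch rows.txt; echo '[[[0, 0, 0, 0, 0, 0, 0.05], [0, 0, 0, 0, 0, 0, 0.05]]]' > rows.txt && python3 -m inch rows.txt; python3 - <<'E'
from h import *
snap('wrist','wrist5');st=manip.get_state()
c=st['tcp_pos'];Rm=R.from_rotvec(st['tcp_rot']).as_matrix();print(Rm.round(4)); T=np.array([.5508,.0126,.104]);print(Rm.T@(T-c))
E
```

```text
clock: 7.15
tcp_pos: [0.5499, 0.0126, 0.2034]
tcp_rot: [-1.911, -2.49, 0.003]
ft_force: [-0.4, -0.1, -0.2]
grip_width: 0.0498
grip_force: 0.0
clock: 7.35
tcp_pos: [0.5506, 0.0127, 0.2045]
tcp_rot: [-1.913, -2.491, 0.001]
ft_force: [-0.9, 0.4, 0.2]
grip_width: 0.0496
grip_force: 0.0
[[-2.583e-01  9.661e-01 -9.000e-04]
 [ 9.661e-01  2.583e-01 -1.000e-04]
 [ 1.000e-04 -9.000e-04 -1.000e+00]]
[-1.61912386e-04  5.49100987e-05  1.00794786e-01]
```

View pics/wrist5.png

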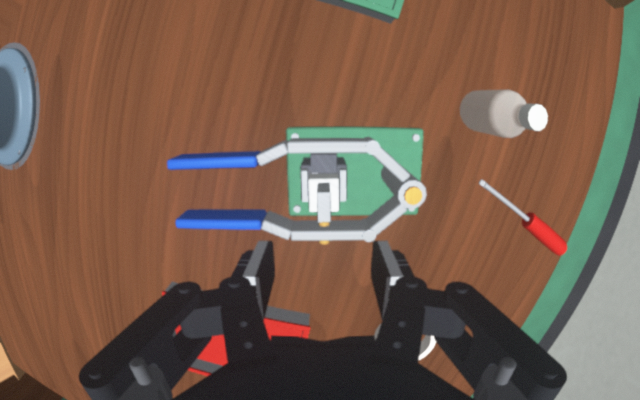

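The tab, centred at x=324, lies midway between the fingers (midline 323). I descend and grip.

Scaled: 0.1 m is 0.3333, 0.09 m is 0.3.

```bash
echo '[[[0, 0, 0, 0, 0, 0.1333, 0.05], [0, 0, 0, 0, 0, 0.2333, 0.05], [0, 0, 0, 0, 0, 0.3, 0.05], [0, 0, 0, 0, 0, 0.3333, 0.05], [0, 0, 0, 0, 0, 0.3333, 0.05], [0, 0, 0, 0, 0, 0.3333, 0.03], [0, 0, 0, 0, 0, 0.3333, 0.015], [0, 0, 0, 0, 0, 0.3333, 0.005], [0, 0, 0, 0, 0, 0.3333, 0.005], [0, 0, 0, 0, 0, 0.3333, 0.005], [0, 0, 0, 0, 0, 0.3333, 0.005]]]' > rows.txt && python3 -m inch rows.txt 35
```

```text
clock: 8.5
tcp_pos: [0.5524, 0.0129, 0.1067]
tcp_rot: [1.911, 2.491, 0.003]
ft_force: [0.2, -0.5, 6.3]
grip_width: 0.0094
grip_force: 38.0
```

Scaled: -0.1 m is -0.3333, -0.08 m is -0.2667.

```bash
echo '[[[0, 0, 0, 0, 0.0033, -0.0333, 0.005], [0, 0, 0, 0, 0.0033, -0.0667, 0.005], [0, 0, 0, 0, 0.0033, -0.1333, 0.005], [0, 0, 0, 0, 0.0033, -0.2, 0.005], [0, 0, 0, 0, 0.0033, -0.2667, 0.005], [0, 0, 0, 0, 0.0033, -0.3333, 0.005], [0, 0, 0, 0, 0.0033, -0.3333, 0.005]]]' > rows.txt && python3 -m inch rows.txt; python3 - <<'E'
from h import *
# tray frame from three wrist views: refine rim corners
w1=load('wrist1')
s=load('scene0');d=load('side0')
c1=[(93,27),(187,38),(152,194),(70,163)];cd=[(582,0)]
side=[(252,332),(304,277),(410,320),(365,389)];sc=[(420,164),(379,184),(337,152),(378,138)]
sc=[(420,164),(379,184),(337,152),(378,138)]
names=['+x+y','+x-y','-x-y','-x+y']
S=[(420,164),(379,184),(337,152),(378,138)]
S=[S[0],S[1],S[2],S[3]]
D=[side[0],side[1],side[2],side[3]]
q=[]
for i in range(4):
    x,e=tri(ray(w1,*c1[i],1),ray(d,*D[i])); q.append(x); print(names[i],x.round(4),np.round(e,4))
q=np.array(q);print(q.mean(0)); v=q[1]-q[2]+q[0]-q[3]; print('yaw',np.degrees(np.arctan2(v[1],v[0])))
print('done tab',tri(ray(w1,115,63,1),ray(d,305,285)))
E
```

```text
clock: 9.2
tcp_pos: [0.5543, 0.0132, 0.2088]
tcp_rot: [1.909, 2.489, 0.007]
ft_force: [0.2, -0.1, -1.2]
grip_width: 0.0089
grip_force: 37.1
+x+y [0.5827 0.342  0.0305] [0.0006 0.0006]
+x-y [0.58   0.1906 0.0215] [0.0001 0.0001]
-x-y [0.3769 0.2013 0.0234] [0.0001 0.0001]
-x+y [0.3888 0.3512 0.0318] [0.0005 0.0005]
[0.48211333 0.27128355 0.02679605]
yaw -2.8747341996383193
done tab (array([0.5377293 , 0.25307805, 0.07202652]), [np.float64(0.0007514851995727396), np.float64(0.0007514851995727692)])
```

Scaled: 0.281 m is 0.9367, -0.03 m is -0.1.

```bash
echo '[[[0, 0, 0, 0.0667, -0.01, 0, 0.005], [0, 0, 0, 0.1667, -0.0267, 0, 0.005], [0, 0, 0, 0.2833, -0.0433, 0, 0.005], [0, 0, 0, 0.4, -0.0633, 0, 0.005], [0, 0, 0, 0.5167, -0.08, 0, 0.005], [0, 0, 0, 0.6333, -0.1, 0, 0.005], [0, 0, 0, 0.75, -0.1167, 0, 0.005], [0, 0, 0, 0.8333, -0.13, 0, 0.005], [0, 0, 0, 0.9, -0.14, 0, 0.005], [0, 0, 0, 0.9367, -0.1467, 0, 0.005], [0, 0, 0, 0.9367, -0.1467, 0, 0.005], [0, 0, 0, 0.9367, -0.1467, 0, 0.005]]]' > rows.txt && python3 -m inch rows.txt; echo '[[[0, 0, 0, 0, 0, 0.0667, 0.005], [0, 0, 0, 0, 0, 0.1667, 0.005], [0, 0, 0, 0, 0, 0.2667, 0.005], [0, 0, 0, 0, 0, 0.3333, 0.005], [0, 0, 0, 0, 0, 0.3333, 0.005], [0, 0, 0, 0, 0, 0.3333, 0.005]]]' > rows.txt && python3 -m inch rows.txt; python3 - <<'E'
from h import *
a=snap('side','side6')
cv2.imwrite('pics/s6c.png',cv2.resize(cv2.cvtColor(a['color'],4)[190:400,210:470],None,fx=2.8,fy=2.8,interpolation=2))
print(manip.get_state()['tcp_pos'])
E
```

```text
clock: 10.4
tcp_pos: [0.437, 0.2717, 0.2047]
tcp_rot: [1.913, 2.491, -0.002]
ft_force: [-0.2, -0.4, -1.3]
grip_width: 0.0089
grip_force: 37.0
clock: 11.0
tcp_pos: [0.4375, 0.2716, 0.1053]
tcp_rot: [1.915, 2.49, -0.001]
ft_force: [1.6, 0.2, -1.2]
grip_width: 0.009
grip_force: 36.9
[0.43818914 0.27256238 0.10624714]
```

View pics/s6c.png

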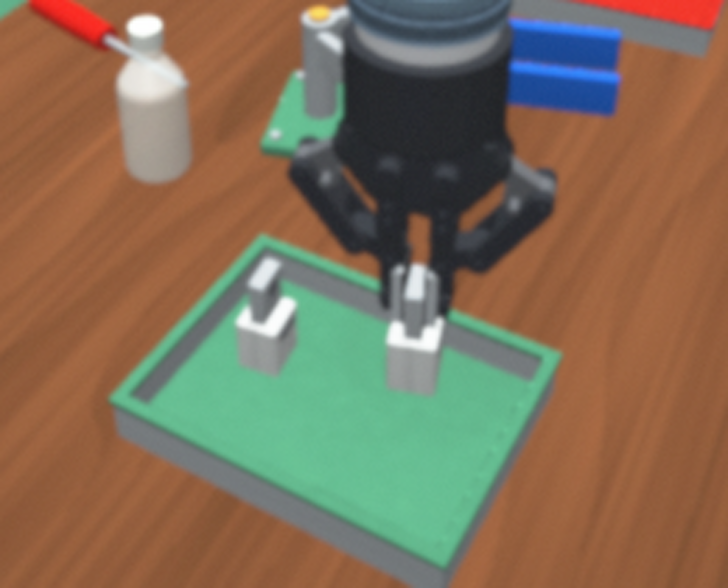

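The lock hangs upright over the free half of the tray, (413,340) in the crop, clear of the walls and of the finished lock at (268,320). I lower it to contact.

```bash
echo '[[[0, 0, 0, 0, 0, 0.05, 0.005], [0, 0, 0, 0, 0, 0.1, 0.005], [0, 0, 0, 0, 0, 0.1333, 0.005], [0, 0, 0, 0, 0, 0.1467, 0.005], [0, 0, 0, 0, 0, 0.1467, 0.005], [0, 0, 0, 0, 0, 0.1467, 0.005]]]' > rows.txt && python3 -m inch rows.txt; echo '[[[0, 0, 0, 0, 0, 0.0033, 0.005], [0, 0, 0, 0, 0, 0.0067, 0.005], [0, 0, 0, 0, 0, 0.0067, 0.005], [0, 0, 0, 0, 0, 0.0067, 0.005]]]' > rows.txt && python3 -m inch rows.txt; echo '[[[0, 0, 0, 0, 0, 0.0033, 0.005], [0, 0, 0, 0, 0, 0.0067, 0.005], [0, 0, 0, 0, 0, 0.0067, 0.005]]]' > rows.txt && python3 -m inch rows.txt
```

```text
clock: 11.65
tcp_pos: [0.4374, 0.2734, 0.062]
tcp_rot: [1.912, 2.492, 0.002]
ft_force: [-0.3, -0.3, -0.4]
grip_width: 0.0092
grip_force: 37.0
clock: 12.05
tcp_pos: [0.4368, 0.2731, 0.0594]
tcp_rot: [1.912, 2.493, 0.0]
ft_force: [0.6, 0.5, -2.0]
grip_width: 0.0089
grip_force: 37.0
clock: 12.35
tcp_pos: [0.4366, 0.2729, 0.057]
tcp_rot: [-1.912, -2.493, 0.001]
ft_force: [0.0, -0.2, -1.2]
grip_width: 0.0089
grip_force: 37.0
```

Scaled: 0.001 m is 0.0033.

```bash
echo '[[[0, 0, 0, 0, 0, 0.0033, 0.005], [0, 0, 0, 0, 0, 0.0033, 0.005], [0, 0, 0, 0, 0, 0.0033, 0.005]]]' > rows.txt && python3 -m inch rows.txt; echo '[[[0, 0, 0, 0, 0, 0.0033, 0.005], [0, 0, 0, 0, 0, 0.0033, 0.005], [0, 0, 0, 0, 0, 0.0033, 0.005]]]' > rows.txt && python3 -m inch rows.txt
```

```text
clock: 12.65
tcp_pos: [0.4367, 0.273, 0.0562]
tcp_rot: [-1.912, -2.493, 0.0]
ft_force: [-0.1, -0.5, -1.9]
grip_width: 0.009
grip_force: 37.0
clock: 12.95
tcp_pos: [0.437, 0.2732, 0.0558]
tcp_rot: [1.912, 2.493, 0.0]
ft_force: [-1.2, -1.6, 2.9]
grip_width: 0.0091
grip_force: 37.7
```

Contact came at the expected height (0.056). I release and rise.

Scaled: -0.17 m is -0.5667, -0.13 m is -0.4333.

```bash
echo '[[[0, 0, 0, 0, 0, 0, 0.011], [0, 0, 0, 0, 0, 0, 0.014], [0, 0, 0, 0, 0, 0, 0.02], [0, 0, 0, 0, 0, 0, 0.03], [0, 0, 0, 0, 0, 0, 0.035], [0, 0, 0, 0, 0, 0, 0.035], [0, 0, 0, 0, 0, -0.0667, 0.035], [0, 0, 0, 0, 0, -0.1667, 0.035], [0, 0, 0, 0, 0, -0.3, 0.035], [0, 0, 0, 0, 0, -0.4333, 0.035], [0, 0, 0, 0, 0, -0.5667, 0.035], [0, 0, 0, 0, 0, -0.5667, 0.035]]]' > rows.txt && python3 -m inch rows.txt; echo '[[[0, 0, 0, 0, 0, 0, 0.035], [0, 0, 0, 0, 0, 0, 0.035], [0, 0, 0, 0, 0, 0, 0.035]]]' > rows.txt && python3 -m inch rows.txt; python3 - <<'E'
from h import *
a=snap('side','side7')
cv2.imwrite('pics/s7.png',cv2.resize(cv2.cvtColor(a['color'],4)[150:400,210:490],None,fx=2.4,fy=2.4,interpolation=2))
E
```

```text
clock: 14.15
tcp_pos: [0.4406, 0.2759, 0.2322]
tcp_rot: [1.909, 2.489, 0.02]
ft_force: [0.8, 0.4, 0.0]
grip_width: 0.0349
grip_force: 0.0
clock: 14.45
tcp_pos: [0.4356, 0.2722, 0.2233]
tcp_rot: [-1.911, -2.492, 0.006]
ft_force: [0.6, -0.3, -0.6]
grip_width: 0.0352
grip_force: 0.0
```

View pics/s7.png

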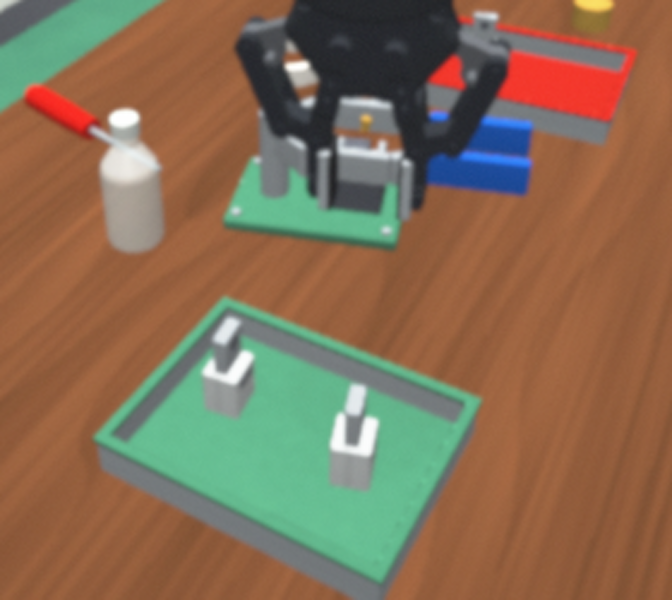

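The lock stands upright on the green floor at (353,450), the nest is empty, the handles are open, and the other things in view are in place.

```bash
python3 -c "
from bench import manip
print(manip.finish_job())"
```

```text
the job is handed in; nothing more can be done
None
```

The job is handed in, with no verdict shown: the plunger snapped at about 53 mm over the grips, the handles sprang open, and the lock stands upright in the free half of the green tray, with nothing else seen to have moved.

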